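# Set a plaster mould's parting gap with a gauge blade

### The job

Set the gap of the plaster mould on the sloping frame: take the gauge with the flat-sided, rectangular handle out of the wooden rack and slide its blade into the open gap between the two mould halves, near the middle of their width, until its stop plate sits flat on the plaster. Then push the upper mould half down the slope until it holds the blade snugly, and leave the gauge standing there. Leave the two round-handled gauges in the rack.

Things in the scene. Friction and masses are not known exactly. Their poses are not given: they have to be found in the camera images.
- gauge: The gauge to use, about 130 g: steel blade 30 (x) x 6 thick (y) x 52 long, under a steel stop plate 44 (x) x 32 (y) x 6, under a flat-sided wooden handle 40 (x) x 16 (y) x 56 tall. Origin: centre of the plate's underside; z up the handle: blade z -52 to 0, plate 0 to 6, handle 6 to 62. Starts upright in one of the rack's slots, plate resting on the rack's top.
- round_gauge_a: A gauge to be left in the rack: like the other, but with a 4 mm blade and a round turned handle 18 to 24 across and 56 tall that bulges near its top. Origin as on the other gauge.
- round_gauge_b: A gauge to be left in the rack: like the other, but with a 4 mm blade and a short plain round handle 18 across and 40 tall. Origin as on the other gauge.
- rack: Fixed light wooden block 70 (x) x 250 (y) x 66 tall; origin: centre of its underside, z up. Three upright slots, 34 (x) x 9 (y) and 58 deep, at y = -80, 0 and +80 of its frame, each hold one gauge (axes as the rack's), in an order that changes.
- gap_mouth (a point): Middle of the fixed lower mould half's upper edge at the gap (white plaster, 100 wide, 60 along the slope, 60 tall). Axes: x level, along the gap's width; y up the 30 degree slope, across the gap; z square to the slope, out of the gap (30 degrees from vertical). The gap is 100 wide, open at both ends, 60 deep, from y = 0 to y = 14 mm minus joint mould_slide. Both halves' tops lie at z = 0.
- push_face (a point): Point on the uphill outer face of the sliding upper mould half, mid-width, 15 below its top edge; axes as gap_mouth. That half is a plaster block backed by a wooden board, in all 57 along the slope x 100 wide x 60 tall, its top level with the lower half's. The space uphill of this face is free, down to the sloping board 45 below this point.
- mould_slide (a joint): Travel of the upper mould half down the slope towards the fixed lower half (m). Gap = 0.014 minus this value: it starts 10 to 13 mm wide and is about 6 mm when closed on the blade (value about 0.008). The half stays where it is left, by friction, and moves when pushed down the slope with about 5 N.

How it is judged:
On the way:
1. the gauge's blade is in the gap down to its stop plate while the gap is still open (more than 8.5 mm) (z of gauge in the frame of gap_mouth between -0.004 and 0.005 m and x of gauge in the frame of gap_mouth between -0.025 and 0.025 m and y of gauge in the frame of gap_mouth between 0 and 0.013 m and angle between the z axis of gauge and the z axis of gap_mouth, either way round below 0.2 rad and value of joint mould_slide below 0.0055 m), for 0.1 s.
At the end, for the whole second after the job is handed in: Rectangular-handled gauge at rest in the gap: stop plate on the plaster within 2.5 mm, square to the slope within 0.06 rad, within 25 mm of mid-width; gap closed on the blade to under 7.5 mm; both round-handled gauges within 20 mm of where they stood in the rack (z of gauge in the frame of gap_mouth between -0.004 and 0.0025 m and x of gauge in the frame of gap_mouth between -0.025 and 0.025 m and y of gauge in the frame of gap_mouth between 0 and 0.013 m and angle between the z axis of gauge and the z axis of gap_mouth, either way round below 0.06 rad and value of joint mould_slide above 0.0065 m and linear speed of gauge below 0.01 m/s and distance of each of round_gauge_a, round_gauge_b from where it was at the start of the episode below 0.02 m); the robot touches nothing.
It fails at once if a round-handled gauge is pulled from the rack (distance of any of round_gauge_a, round_gauge_b from where it was at the start of the episode above 0.04 m).
It also fails if it takes over 50 s, if anything falls off the work surface, if the arm or the gripper's body presses on something with over 40 N, if the wrist force passes 120 N, or if a joint passes its speed limit or range.

### The arm

A 6-joint arm with a two-finger parallel gripper is mounted at the origin on the work surface. World frame = base frame: x ahead of the robot, y to its left, z up, the work surface at z = 0. Lengths are in m, angles in rad, forces in N, time in s.
With the tool pointing down it reaches from about 0.275 to 0.725 m from the base axis. Payload 5.6 kg.
Tool frame: the origin (TCP) lies at the very end of the fingers, on their centre line; the grasp point (between the pads) lies 19 mm behind it; z points along the fingers, y is the line along which they close (so a half turn about z gives the same grasp; the last joint's range is limited). The gripper opens to 85 mm and grips with 20 to 120 N. Pads are 22 mm wide; open, the fingers measure 114 mm over their backs; the gripper's body (76 mm by 85 mm) begins 54 mm behind the grasp point. The pads swing forward as they close: fully open they stand 13 mm farther back than shut.
Start: joints at [-0.848, 0.255, 0.108, 0, -1.424, -0.285], TCP at [0.233, -0.498, 0.231] pointing down, gripper open.
Joint ranges: [-2.95, 2.95], [-1.21, 1.97], [-1.09, 1.5], [-2.87, 1.71], [-2.94, -0.07], [-3.05, 3.05]. Speed limits (rad/s): [2.57, 2.57, 3.14, 3.14, 3.14, 3.14].

### API

Orientations are given as a unit quaternion [x, y, z, w].
In Python, from plant import ctrl, kinematics, imaging, workorder, sensors gives the robot as it stands. Calls block until the motion is done:
- ctrl.movep(position, orientation): joint-space move of the TCP to a pose.
- ctrl.movel(position, attitude=None, rate=0.15): straight line of the TCP; attitude=None keeps the orientation; rate is the mean speed in m/s.
- ctrl.movej(angles): joint-space move.
- ctrl.grip(opening, grasp_force=None): finger opening in m; grasp_force is the grip in N (None keeps the last); returns when the fingers have stopped.
- ctrl.pause(seconds).
- kinematics.solve_ik(position, orientation): joint angles nearest the present ones, or None.
- imaging.capture(name): name is "scene" or "side" or "wrist"; returns a dict with "img" (400x640x3 uint8, red, green, blue), "intrinsics" (3x3 intrinsics, pixels), "R" (3x3) and "t" (3): a world point X has camera coordinates R X + t. Camera axes: x right, y down, z forward; pixel columns grow to the right and rows downward; lengths in m; the calibration is good to about 2 mm. A picture is of the moment at which its call begins. There is no depth.
A pose or a line that the arm cannot do raises ctrl.PlanningError and nothing moves.
- workorder.finish_job(): hands the job in; it is judged then, once.
Readings, each from a call of its own:
- sensors.current_t(): time.
- sensors.current_joints(): joint angles.
- sensors.current_qvel(): joint speeds.
- sensors.current_tau(): joint torques, N m.
- sensors.current_eef_pos(): TCP position.
- sensors.current_ee_rot(): TCP orientation.
- sensors.current_contact_force(): force on the tool from outside, world axes, zero at the start.
- sensors.current_moment(): the same for the moment, N m.
- sensors.current_gripper_width(): finger opening in m.
- sensors.current_grip_force(): force on a finger pad.
Only numpy, scipy, OpenCV 4.12 (cv2) and the standard library are available. Lean on these libraries where they do the work, as an engineer would, in place of code of your own. Each camera call takes 0.05 s, during which the arm holds its last target. There are 200 camera calls.

## Working session

There is one attempt and no reset: what is moved stays moved. The work goes in short steps, each a Python script; the robot and the scene stay as the last script left them, time stands still between calls to the robot, and variables do not carry over. Pictures are saved under pics/ and viewed, at most 10 in all, crops included, and the job is handed in when it is done.

```bash
ls; mkdir -p pics
python3 - <<'E'
from plant import imaging
import cv2,numpy as np
for n in ("scene","side"):
    c=imaging.capture(n); cv2.imwrite(f"pics/{n}0.png",c["img"][:,:,::-1])
    np.savez(f"pics/{n}0.npz",**{k:c[k] for k in("intrinsics","R","t","img")})
    print(n,c["intrinsics"].tolist(),(-c["R"].T@c["t"]).round(3),c["R"].round(3).tolist())
E
```

```text
pics
scene [[508.4820173004223, 0.0, 307.9904398110554], [0.0, 508.4820173004223, 199.44445283038382], [0.0, 0.0, 1.0]] [0.965 0.439 0.859] [[-0.722, 0.691, -0.011], [0.546, 0.56, -0.623], [-0.425, -0.456, -0.782]]
side [[416.69950271507287, 0.0, 320.3462783870418], [0.0, 416.69950271507287, 205.26270821020316], [0.0, 0.0, 1.0]] [0.34  0.658 0.476] [[-0.946, -0.324, -0.026], [-0.129, 0.45, -0.884], [0.298, -0.832, -0.467]]
```

View pics/scene0.png

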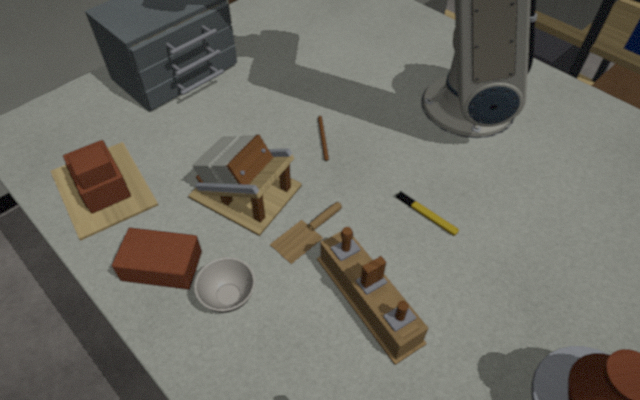

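View pics/side0.png

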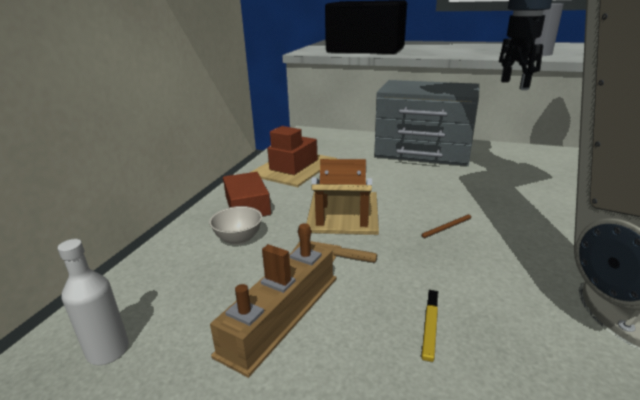

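The scene view shows the rectangular gauge in the middle slot, with its handle top near (374,265). Its neighbours are at (347,233) and (402,308). The mould is near (240,165), with its wooden backing, the uphill side, facing the rack and the side camera. Next I'll estimate rough positions by casting rays and triangulating.

```bash
cat > h.py <<'E'
import numpy as np, cv2
from plant import ctrl,kinematics,imaging,workorder,sensors
from scipy.spatial.transform import Rotation as Ro
def ray(c,p):
    d=c["R"].T@np.linalg.solve(c["intrinsics"],[p[0],p[1],1.]); return -c["R"].T@c["t"],d/np.linalg.norm(d)
def onz(c,p,z):
    o,d=ray(c,p); return o+d*(z-o[2])/d[2]
def tri(*cp):
    A=np.zeros((3,3));b=np.zeros(3)
    for c,p in cp:
        o,d=ray(c,p);P=np.eye(3)-np.outer(d,d);A+=P;b+=P@o
    X=np.linalg.solve(A,b); return X,[float(np.linalg.norm((np.eye(3)-np.outer(d,d))@(X-o))) for o,d in (ray(c,p) for c,p in cp)]
def proj(c,X):
    x=c["intrinsics"]@(c["R"]@np.asarray(X)+c["t"]); return x[:2]/x[2]
def shot(n,f):
    c=imaging.capture(n); np.savez(f"pics/{f}.npz",**{k:c[k] for k in("intrinsics","R","t","img")}); cv2.imwrite(f"pics/{f}.png",c["img"][:,:,::-1]); return c
def load(f): return dict(np.load(f"pics/{f}.npz"))
E
python3 - <<'E'
from h import *
s=load("scene0");d=load("side0")
print("handle",tri((s,(374,263)),(d,(277,251))))
print("A",tri((s,(347,229)),(d,(305,227))), "B",tri((s,(402,303)),(d,(243,288))))
print("onz",onz(s,(374,263),.128))
# board top uphill corners: scene left/right ; side left/right
print("c1",tri((s,(258,136)),(d,(366,160))),"c2",tri((s,(229,167)),(d,(321,160))))
for n,c,(x0,y0,x1,y1) in(("s",s,(180,120,310,240)),("d",d,(295,140,395,240))):
    im=cv2.resize(c["img"][y0:y1,x0:x1,::-1],None,fx=3.9,fy=3.9,interpolation=cv2.INTER_CUBIC);cv2.imwrite(f"pics/crop_{n}.png",im)
a=cv2.resize(cv2.imread("pics/crop_s.png"),(400,400));b=cv2.resize(cv2.imread("pics/crop_d.png"),(400,400));cv2.imwrite("pics/crops.png",np.hstack([a,b]))
E
```

```text
handle (array([0.58027342, 0.18631819, 0.12247845]), [0.0002522493688067758, 0.00025224936880682635])
A (array([0.56373797, 0.10805711, 0.12353306]), [0.0014504120968835956, 0.00145041209688354]) B (array([0.59747001, 0.26387052, 0.10862046]), [0.0009369092772698247, 0.0009369092772698777])
onz [0.58295276 0.18800336 0.128     ]
c1 (array([ 0.52972149, -0.17311713,  0.13534273]), [0.0013626077770638174, 0.0013626077770637801]) c2 (array([ 0.6245604 , -0.14742477,  0.13541225]), [0.001369573608656996, 0.0013695736086569027])
```

View pics/crops.png

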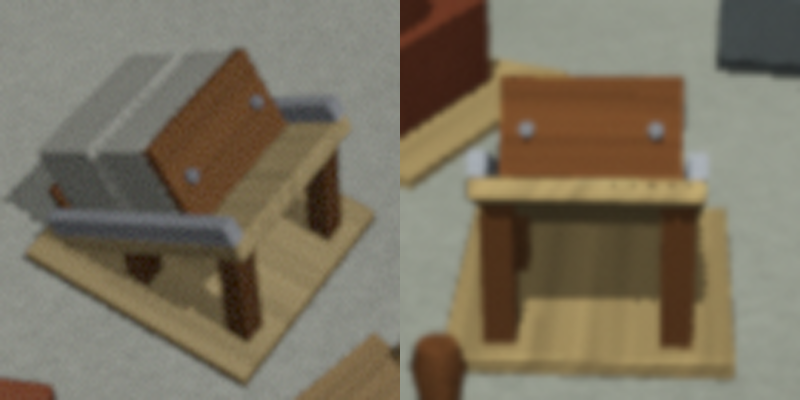

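The crops show the board's uphill top corners at scene (258.6,135.6) and (228.1,169.7). They triangulate 98 mm apart (100 expected) at z 0.135, so uphill is about (-0.26,0.96). Next I'll take one close wrist view of the mould along its normal and one of the gauge.

```bash
cat >> h.py <<'E'
def frame(X): # gap axes from level x direction
    x=np.array([X[0],X[1],0]);x/=np.linalg.norm(x);uh=np.array([-x[1],x[0],0]);up=np.array([0,0,1.])
    s=uh*np.cos(np.pi/6)+up*.5; return x,s,np.cross(x,s)
def quat(y,z,flip=False):
    y=np.asarray(y,float)*(-1 if flip else 1); z=np.asarray(z,float)
    return Ro.from_matrix(np.c_[np.cross(y,z),y,z]).as_quat()
E
python3 - <<'E'
from h import *
s=load("scene0");d=load("side0")
c1,_=tri((s,(258.6,135.6)),(d,(365.7,159.4)));c2,_=tri((s,(228.1,169.7)),(d,(320,159.3)))
x,sl,n=frame(c2-c1);m=(c1+c2)/2;g=m-sl*.0685
print(c1,c2,x,sl,n,g)
for f in(0,1):
  for h in(0.03,.2): print(f,h,kinematics.solve_ik(g+n*h,quat(sl,-n,f)))
  ry=np.array([.211,.977,0]);
  print("rack",kinematics.solve_ik([.58,.186,.25],quat(ry,[0,0,-1],f)))
print(sensors.current_ee_rot())
E
```

```text
[ 0.52977047 -0.1708938   0.13775628] [ 0.62801216 -0.14549726  0.13553289] [0.96817268 0.25028315 0.        ] [-0.21675156  0.83846214  0.5       ] [ 0.12514157 -0.48408634  0.8660254 ] [ 0.5937388  -0.21563019  0.10239458]
0 0.03 [-0.37688338  0.74036208  0.67403545 -0.42887722 -1.80952568 -0.9788768 ]
0 0.2 None
rack [ 0.56661593  0.37138727  0.31821559  0.         -1.51762465 -2.35011274]
1 0.03 [-0.37688338  0.74036208  0.67403545 -0.42887722 -1.80952568  2.16271585]
1 0.2 None
rack [ 0.56661593  0.37138727  0.31821559  0.         -1.51762465  0.79147991]
[-2.17141621e-01  9.76139756e-01  8.03815431e-04 -2.15717588e-04]
```

Run:
```python
from h import *
x,sl,n=frame([.9682,.2503]);g=np.array([.5937,-.2156,.1024])
for h in(.09,.11,.13,.15): print(h,kinematics.solve_ik(g+n*h,quat(sl,-n,1)))
q=quat(sl,-n,0)
ctrl.movep(g+n*.12,q); shot("wrist","wm")
ry=np.array([.211,.977,0]); ctrl.movep([.58,.186,.25],quat(ry,[0,0,-1],0)); shot("wrist","wr")
print(sensors.current_t())
a=cv2.imread("pics/wm.png");b=cv2.imread("pics/wr.png")
cv2.imwrite("pics/both.png",cv2.resize(np.vstack([a,b]),(480,600),interpolation=cv2.INTER_AREA))
```

```text
0.09 [-0.40963655  0.77449454  0.87285543 -0.44262998 -1.97267795  2.12085403]
0.11 [-0.42058992  0.79252914  0.95303527 -0.45192851 -2.03340979  2.10204289]
0.13 [-0.43169755  0.81515178  1.04352879 -0.46503121 -2.09909835  2.0790135 ]
0.15 [-0.44315419  0.8439289   1.14850014 -0.48388134 -2.17193206  2.04945382]
3.525
```

View pics/both.png

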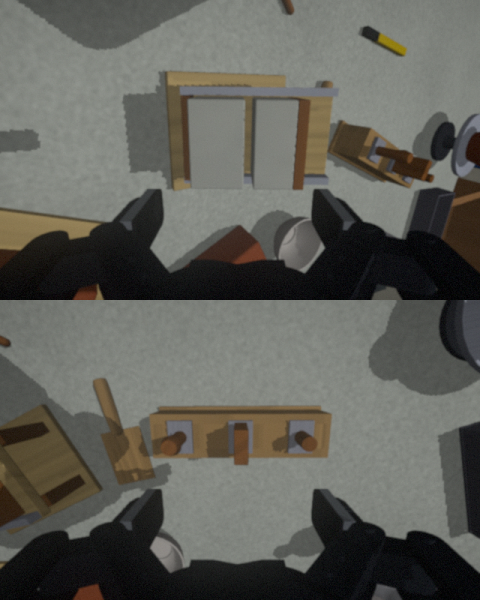

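The wrist views show the lower plaster half at about cols 251–325 and the gap at 325–337. The upper half is at 337–396, with the board to about 409 (full-resolution pixels). The rectangular handle is confirmed in the middle slot. Next I'll segment these edges numerically.

Run:
```python
from h import *
c=load("wm");im=c["img"];g=cv2.cvtColor(im,cv2.COLOR_RGB2GRAY)
for r in(150,190,230): print(r,g[r,240:416].tolist())
for col in(290,370): print(col,g[105:262,col].tolist())
c=load("wr");hs=cv2.cvtColor(c["img"],cv2.COLOR_RGB2HSV)
print([tuple(map(int,c["img"][r,320])) for r in range(150,225,5)])
print([tuple(map(int,c["img"][200,k])) for k in range(300,345,3)])
```

```text
150 [91, 77, 70, 57, 61, 61, 60, 60, 62, 66, 82, 106, 121, 126, 125, 121, 129, 128, 126, 124, 127, 123, 125, 128, 126, 126, 127, 129, 127, 128, 127, 126, 128, 125, 128, 129, 130, 126, 127, 129, 129, 128, 129, 127, 133, 130, 130, 126, 132, 132, 128, 127, 129, 129, 129, 128, 130, 131, 129, 131, 131, 130, 130, 127, 133, 128, 129, 127, 131, 128, 128, 126, 129, 129, 128, 127, 130, 129, 128, 130, 128, 129, 129, 130, 133, 134, 116, 100, 98, 95, 96, 99, 95, 96, 95, 88, 73, 66, 63, 66, 78, 99, 113, 123, 126, 125, 127, 122, 127, 128, 126, 127, 127, 126, 123, 127, 128, 127, 126, 128, 126, 128, 126, 129, 124, 130, 128, 127, 129, 132, 128, 129, 128, 127, 127, 129, 129, 128, 128, 126, 129, 130, 131, 128, 131, 127, 128, 129, 128, 128, 126, 125, 127, 132, 130, 130, 122, 93, 69, 66, 73, 70, 68, 71, 70, 73, 70, 71, 71, 70, 72, 68, 90, 105, 114, 116]
190 [88, 88, 87, 75, 65, 56, 58, 61, 56, 60, 63, 78, 99, 114, 124, 129, 124, 125, 129, 125, 128, 123, 126, 125, 126, 129, 129, 129, 127, 129, 126, 129, 130, 126, 125, 127, 128, 126, 127, 127, 131, 128, 126, 130, 128, 129, 130, 128, 131, 127, 128, 127, 130,
[... 2747 characters left out ...]
 128, 131, 128, 126, 131, 128, 129, 126, 128, 130, 125, 129, 129, 128, 127, 131, 130, 129, 126, 130, 128, 129, 131, 132, 130, 129, 128, 131, 129, 128, 127, 126, 131, 130, 129, 130, 130, 127, 129, 130, 124, 124, 131, 135, 141, 140, 139, 138, 141, 140, 139]
[(75, 65, 48), (122, 101, 66), (108, 94, 82), (63, 50, 38), (66, 49, 39), (100, 68, 38), (102, 69, 41), (102, 68, 38), (98, 69, 41), (92, 62, 34), (92, 61, 39), (102, 68, 40), (103, 71, 38), (100, 69, 44), (116, 113, 100)]
[(78, 64, 45), (82, 69, 51), (77, 74, 78), (77, 78, 81), (79, 61, 52), (91, 63, 37), (95, 65, 39), (93, 63, 40), (99, 70, 43), (100, 68, 38), (105, 82, 67), (112, 112, 118), (117, 107, 103), (122, 99, 66), (127, 104, 73)]
```

Run:
```python
from h import *
c=load("wm");x,sl,n=frame([.9682,.2503]);g=np.array([.5937,-.2156,.1024])
def pl(p,dz=0):
    o,d=ray(c,p);X=o+d*((g+dz*n-o)@n/(d@n));return X
P={r:[pl((k,r)) for k in ks] for r,ks in {150:(250.8,326.2,340.9,411.8),190:(251.8,326,339.6,408.8),230:(253.6,325.2,338.2,405.3)}.items()}
for r in P: print(r,[(np.array([x,sl])@(X-g)*1e3).round(1).tolist() for X in P[r]])
e=P[230][1]-P[150][1];e2=P[230][3]-P[150][3];e0=P[230][0]-P[150][0]
for v in(e0,e,e2): v=v/np.linalg.norm(v);print("dir",v, v@sl)
for p in((290,132.3),(290,251.7),(370,133),(370,253)): print((np.array([x,sl])@(pl(p)-g)*1e3).round(1))
o,_=ray(c,(0,0));print("cam",np.array([x,sl,n])@(o-g), (np.array([x,sl,n])@c["R"].T).round(3).tolist())
# gauge handle in rack
w=load("wr");hsv=w["img"].astype(int)
m=((hsv[...,0]-hsv[...,2]>45)&(hsv[...,0]<115)).astype(np.uint8);m=cv2.morphologyEx(m,cv2.MORPH_OPEN,np.ones((3,3)))
k,l,st,ce=cv2.connectedComponentsWithStats(m)
for i in range(1,k):
    if st[i,4]>60 and 180<ce[i][0]<450 and 120<ce[i][1]<240: print(st[i],ce[i],cv2.minAreaRect(np.argwhere(l==i)[:,::-1].astype(np.float32)))
ow,_=ray(w,(0,0));print("camw",ow,w["R"].round(3).tolist())
for r in(180,190,200,210,218): print(r,w["img"][r,296:350].astype(int).sum(1).tolist())
```

```text
150 [[-37.9, -52.3], [-37.8, 7.3], [-37.7, 19.0], [-37.6, 75.0]]
190 [[-5.4, -53.3], [-5.3, 7.3], [-5.2, 18.4], [-5.1, 74.9]]
230 [[29.3, -53.7], [29.4, 6.8], [29.5, 17.8], [29.6, 74.4]]
dir [ 0.97232929  0.23339851 -0.01004419] -0.020088381232929806
dir [ 0.96980794  0.24383969 -0.0038435 ] -0.007686998429588517
dir [ 0.96998038  0.24314594 -0.0042562 ] -0.008512406283030639
[-51.6 -21. ]
[ 49.2 -23.4]
[-50.8  41.4]
[50.6 45.5]
cam [-6.76984589e-02 -1.12680547e-04  2.62831641e-01] [[0.003, 0.965, 0.264], [1.0, -0.003, -0.002], [-0.001, 0.264, -0.965]]
[178 170  10  17 102] [182.95098039 177.41176471] ((183.35000610351562, 178.0500030517578), (17.39252471923828, 6.957010269165039), 71.56504821777344)
[312 173  20  46 778] [321.1066838  195.93573265] ((321.5, 195.5), (45.0, 19.0), 90.0)
[403 183  20  18 295] [413.10847458 191.82711864] ((412.5, 191.5), (17.0, 19.0), 90.0)
[214 187  22  22 374] [224.55614973 197.05080214] ((224.5, 197.5), (21.0, 21.0), 90.0)
[192 210   9  15  78] [196.33333333 216.64102564] ((196.32432556152344, 216.94595336914062), (15.124707221984863, 6.9047574996948
[... 812 characters left out ...]
 192, 196, 195, 208, 212, 210, 225, 206, 222, 226, 254, 292, 328, 342, 343, 343, 327, 317, 298, 287, 283, 286, 304, 281, 296, 284, 291, 286, 289, 279]
210 [296, 304, 285, 289, 291, 306, 294, 299, 300, 302, 330, 320, 336, 347, 335, 307, 251, 206, 218, 219, 215, 230, 233, 219, 212, 215, 231, 225, 202, 208, 224, 219, 218, 228, 238, 279, 324, 356, 347, 348, 342, 345, 338, 338, 343, 349, 354, 345, 329, 343, 332, 341, 337, 354]
218 [418, 405, 396, 401, 392, 400, 395, 397, 400, 404, 403, 412, 397, 402, 385, 352, 301, 246, 232, 228, 239, 228, 240, 219, 240, 219, 214, 227, 229, 216, 202, 206, 214, 235, 283, 348, 384, 404, 408, 402, 409, 405, 397, 397, 394, 401, 399, 401, 388, 400, 403, 419, 413, 418]
```

Wrist measurements of the mould: lower half 60.6 mm (60 given), upper half 56.3 mm (57), width 100.8 mm (100), gap about 11.2 mm. The mouth's y differs by 7 mm from the far-view estimate, so I'll reconcile them with all three views.

Run:
```python
from h import *
s=load("scene0");d=load("side0");c=load("wm");w=load("wr")
x,sl,n=frame([.9698,.2435]);B=np.array([x,sl,n]);g=np.array([.5937,-.2156,.1024])
a=tri((s,(258.6,135.6)),(d,(365.7,159.4)),(c,(413.2,133)));b=tri((s,(228.1,169.7)),(d,(320,159.3)),(c,(403.4,253)))
for t in(a,b): print(t,B@(t[0]-g)*1e3)
a2=tri((s,(258.6,135.6)),(c,(413.2,133)));b2=tri((s,(228.1,169.7)),(c,(403.4,253)))
for t in(a2,b2): print("sw",t,B@(t[0]-g)*1e3)
# reproject the wrist-based hypotheses
for dz in(-.005,0,.005):
  o,_=ray(c,(0,0)); 
  for p,ps,pd in(((413.2,133),(258.6,135.6),(365.7,159.4)),((403.4,253),(228.1,169.7),(320,159.3))):
    _,r=ray(c,p);X=o+r*((g+dz*n-o)@n/(r@n));print(dz,X.round(4),proj(s,X)-ps,proj(d,X)-pd)
# gauge handle top: wrist + scene+ side triangulation; rect handle top centre
for f,p in(("hy",(322,195.9)),):
  print([onz(w,p,z).round(4).tolist() for z in(.123,.128)])
print("neigh", onz(w,(224.5,197.5),.125),onz(w,(412.5,191.5),.11))
# plates (z=.072) edges row 200: left ~ 305?, right ~ 337
k=cv2.cvtColor(w["img"],cv2.COLOR_RGB2HSV)
m=((k[...,1]<55)).astype(np.uint8);m[:155]=0;m[222:]=0;m[:,:205]=0;m[:,435:]=0
n_,l,st,ce=cv2.connectedComponentsWithStats(m)
for i in range(1,n_):
  if st[i,4]>80: print(st[i],ce[i].round(1))
cv2.imwrite("pics/rk.png",cv2.resize(w["img"][140:240,190:450,::-1],None,fx=3,fy=3,interpolation=cv2.INTER_CUBIC))
```

```text
(array([ 0.52958262, -0.16761916,  0.14026945]), [0.0025881146592085487, 0.0013305713899991103, 0.0017574538067120509]) [-50.5026413   72.75862224   1.72065985]
(array([ 0.62757245, -0.14172104,  0.13839943]), [0.004714643652977248, 0.003823423397798512, 0.0017716034884307725]) [50.84400503 72.91098658 -0.52661696]
sw (array([ 0.53042687, -0.16737772,  0.14080354]), [0.002063080618371689, 0.002063080618371808]) [-49.62500991  73.05041225   2.16891779]
sw (array([ 0.6296823 , -0.13949129,  0.13730634]), [0.002598402149979481, 0.002598402149979725]) [53.43333067 73.79236696 -2.29767612]
-0.005 [ 0.5276 -0.1615  0.1362] [3.96091201 1.80734093] [-0.43067465  2.72842292]
-0.005 [ 0.6278 -0.1367  0.136 ] [3.04466318 0.25153726] [-2.46176876  2.52981308]
0 [ 0.5283 -0.1652  0.1398] [ 2.38447598 -0.25648975] [-0.27202247  0.51387009]
0 [ 0.6266 -0.1408  0.1396] [ 1.9558531  -2.51801939] [-1.34194309  0.34356148]
0.005 [ 0.5289 -0.1689  0.1434] [ 0.80370671 -2.32599341] [-0.11392661 -1.69291735]
0.005 [ 0.6254 -0.145   0.1433] [ 0.86613748 -5.28987942] [-0.22557785 -1.83593425]
[[0.5827, 0.1895, 0.123], [0.5814, 0.1897, 0.128]]
neigh [0.56612481 0.10983735 0.125     ] [0.59902451 0.26728797 0.11      ]
[222 160  36  45 963] [242.8 178.5]
[304 160  34  45 682] [319.8 179.4]
[ 383  160   37   45 1052] [398.5 179.4]
[ 205  210  230   12 2494] [321.4 215.8]
```

View pics/rk.png

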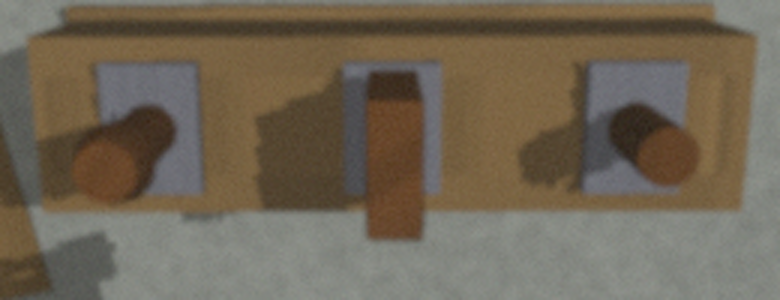

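The crop shows the rectangular handle's top face at full-res cols 312–331.5, rows 173–220. It is aligned with the tool axes and centred at about (0.5815,0.189). I'll grasp it, lift it, hover over the gap, then take a relative look where the held gauge calibrates the wrist view.

Run:
```python
from h import *
ry=np.array([.211,.977,0]);q=quat(ry,[0,0,-1],0);p=np.array([.5815,.189,.089])
ctrl.grip(.05); ctrl.movel(p+[0,0,.06],q); ctrl.movel(p,rate=.1)
print("f pre",sensors.current_contact_force())
ctrl.grip(.0,40);print(sensors.current_gripper_width(),sensors.current_grip_force(),sensors.current_contact_force())
ctrl.movel(p+[0,0,.02],rate=.05);print(sensors.current_contact_force())
ctrl.movel(p+[0,0,.17],rate=.2);print(sensors.current_contact_force(),sensors.current_gripper_width(),sensors.current_t())
shot("wrist","held")
x,sl,n=frame([.9698,.2435]);g=np.array([.5937,-.2156,.1024])+sl*.007
q2=quat(sl,-n,0)
ctrl.movep(g+sl*.0055+n*.15,q2); ctrl.movel(g+sl*.0055+n*.10)
shot("wrist","hov");shot("side","hovs");shot("scene","hovc");print(sensors.current_t())
a=cv2.imread("pics/hov.png")[80:300,160:480];b=cv2.imread("pics/hovs.png")[90:200,270:430];e=cv2.imread("pics/hovc.png")[90:200,170:330]
cv2.imwrite("pics/hv.png",np.vstack([cv2.resize(a,(800,550))[:,:]])[:550])
```

```text
f pre [0.80083434 0.32335671 0.29929704]
0.015194312937977083 39.58468794822693 [-0.65657997  0.01804891  2.25811598]
[-0.29996688  0.69616728 -1.4648558 ]
[-0.16394306  0.80496172 -2.08163026] 0.015226542932497636 7.3917
9.8167
```

View pics/hv.png

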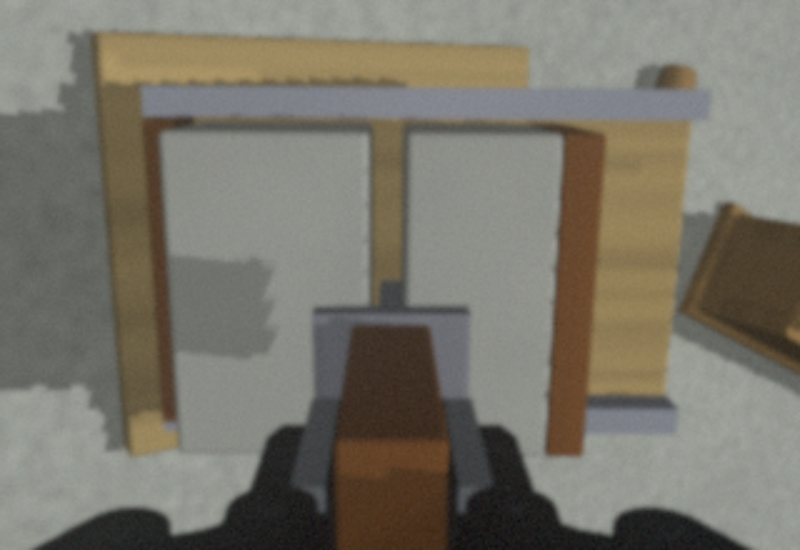

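The hover view shows the blade tip centred at view col 392.5, with the plate and handle at 391.5. The gap runs from about 370 to 407, centre 388.5, so the gauge is roughly 1 mm too far uphill with no yaw error. I'll measure this numerically, correct, and insert with force watch.

Run:
```python
from h import *
c=load("hov");im=c["img"].astype(int)
x,sl,n=frame([.9698,.2435]);g=np.array([.5937,-.2156,.1024])+sl*.007
bm=im[...,0]-im[...,2]  # wood seen through the gap vs grey plaster
for r in(140,155,170,185):
    print(r,cv2.blur(bm.astype(np.float32),(1,5))[r,300:332].round().astype(int).tolist(), cv2.blur(im.sum(2).astype(np.float32),(1,5))[r,300:332].round().astype(int).tolist())
print("blade row",[int(v) for v in im[194:199,305:328].sum(2).mean(0)])
print("plate row",[int(v) for v in im[208:214,280:352].sum(2).mean(0)])
print(c["intrinsics"][0,2])
```

```text
140 [4, 4, 3, 4, 4, 4, 4, 5, 10, 28, 38, 41, 42, 43, 43, 42, 41, 42, 43, 40, 34, 21, 7, 3, 4, 4, 6, 5, 5, 6, 5, 5] [422, 425, 425, 424, 437, 451, 444, 379, 290, 270, 285, 286, 296, 294, 292, 290, 288, 296, 296, 286, 272, 253, 259, 312, 369, 405, 420, 418, 411, 416, 419, 413]
155 [4, 3, 4, 3, 5, 4, 4, 4, 12, 28, 40, 44, 44, 45, 43, 44, 44, 43, 44, 42, 35, 19, 5, 4, 5, 4, 4, 4, 4, 4, 4, 3] [422, 426, 423, 423, 437, 453, 440, 374, 298, 274, 291, 300, 307, 302, 301, 312, 299, 301, 306, 295, 276, 252, 264, 322, 376, 405, 417, 418, 415, 419, 415, 414]
170 [4, 4, 4, 4, 4, 5, 5, 5, 12, 28, 42, 44, 45, 45, 45, 44, 46, 45, 43, 43, 34, 14, 6, 2, 4, 4, 5, 6, 3, 5, 4, 4] [423, 422, 421, 419, 432, 443, 433, 368, 298, 278, 292, 304, 308, 308, 307, 307, 305, 308, 306, 301, 277, 248, 276, 338, 388, 410, 420, 416, 419, 421, 419, 421]
185 [3, 3, 4, 4, 5, 4, 4, 3, 12, 24, 35, 39, 40, 40, 41, 40, 40, 40, 39, 37, 29, 10, 3, 3, 2, 3, 3, 4, 3, 5, 6, 3] [414, 418, 416, 414, 426, 436, 425, 364, 286, 258, 269, 281, 278, 275, 278, 280, 280, 280, 278, 272, 255, 247, 283, 344, 395, 416, 417, 419, 420, 416, 416, 418]
blade row [432, 429, 368, 282, 265, 277, 262, 228, 208, 211, 202, 214, 205, 207, 203, 213, 236, 292, 354, 400, 412, 411, 419]
plate row [414, 419, 415, 411, 377, 326, 298, 286, 292, 290, 292, 283, 278, 275, 274, 276, 273, 274, 271, 263, 242, 221, 198, 198, 202, 199, 202, 206, 206, 208, 205, 203, 199, 206, 204, 204, 214, 214, 218, 214, 211, 218, 213, 217, 216, 224, 220, 219, 221, 226, 238, 269, 301, 331, 336, 333, 331, 332, 329, 335, 336, 331, 334, 336, 335, 341, 349, 368, 400, 419, 421, 419]
316.23093680914536
```

Run:
```python
from h import *
x,sl,n=frame([.9698,.2435]);g=np.array([.5937,-.2156,.1024])+sl*.007;o=g+sl*.0047
B=np.array([x,sl,n]);F=lambda:B@np.array(sensors.current_contact_force())
ctrl.movel(o+n*.09);ctrl.pause(.1);f0=F();print(f0)
h=.09;ok=True
for h in [.08,.072,.066,.06,.05,.04,.033]+list(np.arange(.031,.012,-.0015)):
    ctrl.movel(o+n*h,rate=.06 if h>.032 else .03); f=F()-f0
    if h<.04: ctrl.pause(.05);f=F()-f0
    print(round(h,4),f.round(1))
    if f[2]>8 or abs(f[:2]).max()>15: break
print(np.array(sensors.current_eef_pos())-(o+n*h),sensors.current_t())
shot("wrist","ins");shot("side","inss");
a=cv2.imread("pics/ins.png")[100:300,160:480];b=cv2.imread("pics/inss.png")[110:210,270:430]
cv2.imwrite("pics/in.png",np.vstack([cv2.resize(a,(480,300)),cv2.resize(b,(480,300))]))
```

```text
[ 0.39183129 -0.30262362 -1.90661628]
0.08 [-0.7 -0.9 -0. ]
0.072 [-0.3 -0.5  0. ]
0.066 [-0.3 -0.5  0.8]
0.06 [-0.4 -0.7  0.6]
0.05 [-0.2 -0.7  0.6]
0.04 [0.  0.7 0.2]
0.033 [-0.8 -0.2  0.4]
0.031 [-1.2 -1.   0.5]
0.0295 [-0.6 -1.2  0.4]
0.028 [-1.1 -0.6  4.1]
0.0265 [-1.4  1.2  9.1]
[ 0.00025718 -0.0011333   0.00177802] 13.4167
```

View pics/in.png

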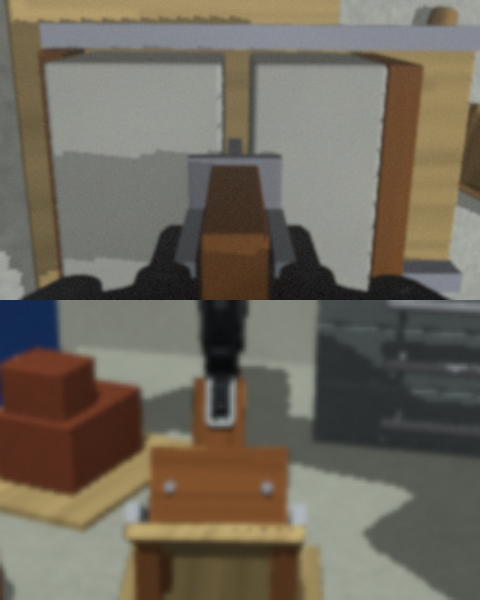

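The plate seated with 9 N at h≈26 mm, as expected. The wrist view shows the blade inside the gap and the plate over both halves, centred at view col 235. I'll release, back out along the normal, check, and get ready to push.

Run:
```python
from h import *
x,sl,n=frame([.9698,.2435]);g=np.array([.5937,-.2156,.1024])+sl*.007;o=g+sl*.0047
ctrl.movel(o+n*.028,rate=.03)
ctrl.grip(.045); ctrl.movel(o+n*.115,rate=.12)
shot("wrist","rel");shot("side","rels");c=shot("scene","relc");print(sensors.current_t())
for f in(0,1):
  q=quat(x,-n,f)
  for h in(.115,-.018): print(f,h,kinematics.solve_ik(g+sl*.1+n*h,q))
a=cv2.imread("pics/rel.png")[100:300,160:480];b=cv2.imread("pics/rels.png")[110:210,270:430];e=cv2.imread("pics/relc.png")[95:195,170:330]
cv2.imwrite("pics/re.png",np.vstack([cv2.resize(a,(800,500))[:500],])); cv2.imwrite("pics/re2.png",np.hstack([cv2.resize(a,(400,250)),cv2.resize(e,(400,250))]))
```

```text
15.1833
0 0.115 [-0.32574717  0.62184612  0.79213377 -0.48000744 -1.99697961 -2.71459457]
0 -0.018 [-0.24019717  0.56942498  0.40596325 -0.45988308 -1.66050222 -2.63799832]
1 0.115 [-0.32574717  0.62184612  0.79213377 -0.48000744 -1.99697961  0.42699808]
1 -0.018 [-0.24019717  0.56942498  0.40596325 -0.45988308 -1.66050222  0.50359434]
```

View pics/re2.png

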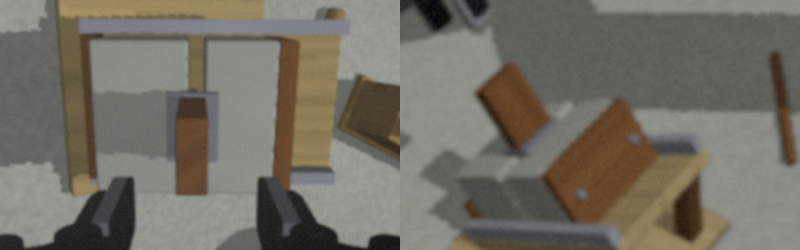

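The gauge stands square and mid-width with its plate on the plaster. Next I'll push on the board.

Run:
```python
from h import *
x,sl,n=frame([.9698,.2435]);g=np.array([.5937,-.2156,.1024])+sl*.007
B=np.array([x,sl,n]);F=lambda:B@np.array(sensors.current_contact_force())
q=quat(x,-n,1);P=lambda y,h:g+sl*y+n*h
ctrl.movel(P(.1,.115),q); ctrl.grip(0.); ctrl.movel(P(.1,-.014),rate=.12);ctrl.pause(.2)
f0=F();print(f0,sensors.current_t())
y=.1
for y in [.092,.086]+list(np.arange(.084,.062,-.001)):
    ctrl.movel(P(y,-.014),rate=.02); ctrl.pause(.05); f=F()-f0
    print(round(y,4),f.round(1),((np.array(sensors.current_eef_pos())-g)@sl*1e3).round(1))
    if f[1]>16: break
ctrl.pause(.3);print((F()-f0).round(1),sensors.current_t())
ctrl.movel(P(.1,-.014),rate=.05);ctrl.movel(P(.1,.1),rate=.12)
ctrl.movel(P(.005,.13),quat(sl,-n,0)); ctrl.grip(.045)
shot("wrist","end");shot("scene","endc");print(sensors.current_t())
a=cv2.imread("pics/end.png")[100:300,160:480];e=cv2.imread("pics/endc.png")[95:195,170:330]
cv2.imwrite("pics/en.png",np.hstack([cv2.resize(a,(400,250)),cv2.resize(e,(400,250))]))
g2=load("end")["img"].astype(int).sum(2)
for r in (140,155,165): print(g2[r,296:332].tolist())
```

```text
[ 1.10053878  0.71204361 -0.31730685] 18.825
0.092 [-1.4  0.1  0.2] 92.0
0.086 [-1.4 -1.8  1.5] 85.9
0.084 [-1.   0.1  0.3] 84.0
0.083 [-1.3 -0.5 -0.1] 83.0
0.082 [-0.3 -0.5  0.6] 82.0
0.081 [-0.3 -0.3 -0.2] 81.0
0.08 [-1.5 -1.5  0.5] 80.0
0.079 [-1.3  0.1  0.4] 78.9
0.078 [-0.8  1.   0.6] 78.2
0.077 [-1.8  4.7  1.9] 77.5
0.076 [-1.2  4.4  1.7] 76.0
0.075 [-1.3  3.3  3.1] 74.8
0.074 [-0.8  4.7  2.6] 73.8
0.073 [-1.5  5.7  2.9] 73.7
0.072 [-1.7 10.   4.5] 73.7
0.071 [-2.6 12.5  4.4] 73.7
0.07 [-2.5 18.1  6.5] 73.6
[-2.3 15.9  6.4] 24.725
28.8917
[410, 418, 422, 403, 423, 419, 411, 422, 422, 421, 419, 415, 441, 419, 367, 303, 273, 268, 277, 281, 266, 268, 283, 334, 390, 409, 410, 404, 407, 421, 398, 408, 399, 407, 406, 403]
[414, 420, 419, 417, 409, 402, 411, 410, 409, 412, 420, 420, 404, 393, 354, 289, 283, 284, 299, 283, 282, 285, 292, 339, 392, 418, 408, 400, 400, 417, 402, 410, 412, 415, 408, 414]
[408, 408, 419, 417, 409, 422, 412, 408, 415, 404, 409, 414, 430, 419, 357, 301, 292, 306, 300, 295, 284, 271, 311, 360, 399, 409, 414, 413, 422, 413, 403, 410, 419, 407, 421, 405]
```

View pics/en.png

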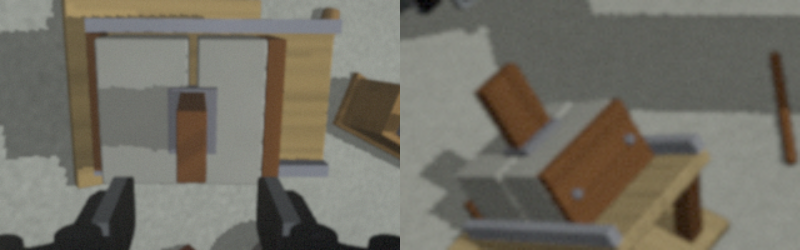

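After the push, the gap is about 6.5 mm and came to a hard stop against the blade. The gauge is square with its plate flush, and the arm is clear. I'll hand it in.

```bash
python3 -c "
from h import *
print(workorder.finish_job())"
```

```text
the job is handed in; nothing more can be done
None
```

The job is handed in, with no verdict returned: the rectangular-handled gauge stands seated mid-width in the mould gap, the upper half was pushed until it stopped on the blade (gap about 6.5 mm from the wrist image), and I never gripped the round-handled gauges.

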